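# Set up the staining caddy from the bench and the reagent carousel

### The job

Get the staining caddy ready: stand the small dropping bottle, the large dropping bottle and the glass staining jar each in the caddy well made for it (small round, large round, square). The small dropping bottle is round the back of the reagent carousel, so turn the carousel until that bottle has come round to the front and lift it out there. Keep every bottle and the jar upright, set each down gently, and leave the flat-capped bottles alone: one stays on the carousel, the other where it stands on the bench.

Things in the scene. Friction and masses are not known exactly. Their poses are not given: they have to be found in the camera images.
- dropper_small: Small amber glass dropping bottle, black collar and pale rubber teat, about 60 g. Body 34 mm in diameter, straight up to 50 mm height; shoulder to 58; collar 24 mm in diameter, 58 to 72; teat 13 mm in diameter, up to 92 mm. Starts in one of the carousel's rear pockets, on the turntable's floor. Origin: centre of its underside; z is its axis.
- dropper_large: Large amber glass dropping bottle, black collar and pale rubber teat, about 160 g. Body 48 mm in diameter, straight up to 62 mm height; shoulder to 73; collar 30 mm in diameter, 73 to 90; teat 16 mm in diameter, up to 110 mm. Stands on the bench. Origin: centre of its underside; z is its axis.
- staining_jar: Square clear-glass staining jar, about 190 g: body 48 x 48 mm, 62 mm high (fine ribs on its y faces), lid 53 x 53 mm from 62 to 70 mm, on it a square glass grip 30 x 30 mm from 70 to 84 mm. The lid does not come off. Stands on the bench at any yaw. Origin: centre of its underside; x and y parallel to its sides, z up.
- screwcap_small: Look-alike of the small dropping bottle: same amber body, 34 mm in diameter, and black collar, but no teat: it ends in a flat cap at 72 mm. Stands on the carousel and stays there. Origin: centre of its underside.
- screwcap_large: Look-alike of the large dropping bottle: same amber body, 48 mm in diameter, and black collar, but no teat: it ends in a flat cap at 90 mm. Stands on the bench and stays where it is. Origin: centre of its underside.
- well_small: Small round white well, 50 mm inside diameter. Origin: centre of its underside, 4 mm over the bench; inner floor 3 mm, rim 26 mm above the origin. The fixed steel caddy (276 x 104 mm, walls 20 mm high) holds the three wells in one row along their common y axis, 86 mm from centre to centre, in any order.
- well_large: Large round white well in the caddy, 66 mm inside diameter. Origin: centre of its underside; inner floor 3 mm, rim 26 mm above the origin.
- well_square: Square white well in the caddy, 68 x 68 mm inside. Origin: centre of its underside; x and y parallel to its sides; inner floor 3 mm, rim 26 mm above the origin.
- carousel_base: Fixed grey foot of the reagent carousel, 210 mm in diameter. Origin: on the carousel's axis, at bench height. Its -x side, with a small grey tab, is the front and faces the robot; +x is the back.
- turntable: White turntable, 270 mm in diameter; turns either way, lightly, stays where left. Origin: on the axis, 16 mm over the bench; from it: floor 8 mm up, walls of six square pockets (40 mm inside) up to 28 mm. Pockets centred 90 mm from the axis at 0, 60.. degrees from x. Grey bar handle on the central post: 52 mm along x, 16 mm along y, 134 to 164 mm above the origin; grip from above and turn.
Not all that is in view belongs to the job. What is shaped like the well_large but orange or red is not meant.

How it is judged (in metres and radians):
On the way:
1. the small dropping bottle has come round to the front of the carousel, still standing in it (within about 45 degrees of the front) (x of dropper_small in the frame of carousel_base below -0.06 m and horizontal distance between dropper_small and turntable below 0.125 m and height (world z) of dropper_small below 0.03 m), for 0.2 s.
At the end, for the whole second after the job is handed in: Each dropping bottle and the jar stands at rest on the floor of its own well, within 14 mm (jar 16 mm) of its centre, upright within 7 degrees. The large flat-capped bottle is upright within 30 mm of where it stood; the small one is upright on the carousel (horizontal distance between dropper_small and well_small below 0.014 m and z of dropper_small in the frame of well_small below 0.008 m and angle between each of dropper_small, dropper_large, staining_jar, screwcap_large, screwcap_small's own z axis and vertical below 0.12 rad and linear speed of each of dropper_small, dropper_large, staining_jar below 0.02 m/s and horizontal distance between dropper_large and well_large below 0.014 m and z of dropper_large in the frame of well_large below 0.008 m and horizontal distance between staining_jar and well_square below 0.016 m and z of staining_jar in the frame of well_square below 0.008 m and distance of screwcap_large from where it was at the start of the episode below 0.03 m and horizontal distance between screwcap_small and turntable below 0.125 m and height (world z) of screwcap_small below 0.04 m); the robot touches nothing.
It fails at once if a bottle or the jar is tipped by more than 35 degrees (not (angle between dropper_small's own z axis and vertical below 0.6 rad) or not (angle between dropper_large's own z axis and vertical below 0.6 rad) or not (angle between staining_jar's own z axis and vertical below 0.6 rad) or not (angle between screwcap_small's own z axis and vertical below 0.6 rad) or not (angle between screwcap_large's own z axis and vertical below 0.6 rad)).
It fails at once if a bottle or the jar is dropped into a well (moving faster than 0.6 m/s within 20 mm of the well's floor) ((horizontal distance between dropper_small and well_small below 0.02 m and z of dropper_small in the frame of well_small below 0.023 m and linear speed of dropper_small above 0.6 m/s) or (horizontal distance between dropper_large and well_large below 0.02 m and z of dropper_large in the frame of well_large below 0.023 m and linear speed of dropper_large above 0.6 m/s) or (horizontal distance between staining_jar and well_square below 0.02 m and z of staining_jar in the frame of well_square below 0.023 m and linear speed of staining_jar above 0.6 m/s)).
It also fails if it takes over 128 s, if anything falls off the work surface, if the arm or the gripper's body presses on something with over 40 N, if the wrist force passes 120 N, or if a joint passes its speed limit or range.

### The arm

A 6-joint arm with a two-finger parallel gripper is mounted at the origin on the work surface. World frame = base frame: x ahead of the robot, y to its left, z up, the work surface at z = 0. Lengths are in mm, angles in degrees, forces in N, time in s.
With the tool pointing down it reaches from about 350 to 850 mm from the base axis. Payload 8.1 kg.
Tool frame: the origin (TCP) lies at the very end of the fingers, on their centre line; the grasp point (between the pads) lies 19 mm behind it (r.grip_depth is the distance from the TCP to the grasp point, in mm); y points along the fingers, z is the direction in which the jaws open and shut, and the axes are right-handed (so a half turn about y gives the same grasp; the last joint's range is limited). The gripper opens to 85 mm and grips with 20 to 120 N. Pads are 22 mm wide; open, the fingers measure 114 mm over their backs; the gripper's body (76 mm by 85 mm) begins 54 mm behind the grasp point. The pads swing forward as they close: fully open they stand 13 mm farther back than shut.
Start: joints at [63.289, 7.471, 85.268, -0, 87.261, -4.893], TCP at [222.977, 557.034, 231.292] pointing down, gripper open.
Joint ranges: [-169.43, 169.43], [-51.17, 129.36], [1.28, 143.12], [-76.62, 256.62], [0, 156.53], [-152.29, 152.29]. Speed limits (degrees/s): [136.94, 136.94, 159.86, 180, 180, 180].

### API

Orientations are given as [roll, pitch, yaw] about the fixed x, y, z axes, in that order (R = Rz(yaw) Ry(pitch) Rx(roll)).
In Python, from bench import readout, eyes, r gives the robot as it stands. The module is installed in compiled form; this text tells all that it offers.
- The arm moves only by the tool move_arm, never from a script. Its argument "motion" is text: rows parted by semicolons, each of 6 numbers parted by spaces: the shift along the world's x, y, z in cm, then the turn, a rotation vector about the world's x, y, z in degrees. A call has 1 to 10 rows; each row is the pose to reach, as a shift and turn from the pose commanded when the call began; what a row does not reach only later rows make up. A row lasts 1/12 s, in which the tool goes at most 41.7 mm and 7.16 degrees, less where a joint would pass 70% of its speed; a pose out of reach is approached as far as the arm can. A call with a gripper value outside its range is refused whole. "fingers" is the finger opening in cm, from 0 to 8.54, set as the call begins (left out, the last holds). The fingers move at their own pace and stop on an object; "squeeze" is the grip in N (left out, the last holds). Time passes only in rows, so rows that repeat a pose let the fingers close. It gives the time, the measured TCP pose, the force and the opening at its end, in the units of the state.
- readout.sense(): the state, without advancing time (a new reading comes with each control period).
- eyes.snapshot(name): name is "side" or "top"; returns a dict with "image" (400x640x3 uint8, blue, green, red), "fx", "fy", "cx", "cy" (pixels), "world_to_cam" (4x4, takes a point from world to camera coordinates). Camera axes: x right, y down, z forward; pixel columns grow to the right and rows downward; lengths in mm; the calibration is good to about 2 mm. A picture is of the moment at which its call begins. There is no depth.
- r.hand_in(): hands the job in, once; it reports no verdict.
The state is a dict: "time": time; "joint_pos": joint angles; "qd": joint speeds; "joint_efforts": joint torques, N m; "tool_pos": TCP position; "tcp_rot": TCP orientation; "ft_force": force on the tool from outside, world axes, zero at the start; "wrist_torque": the same for the moment, N m; "finger_gap": finger opening in mm.
Only numpy, scipy, OpenCV 4.12 (cv2) and the standard library are available. Lean on these libraries where they do the work, as an engineer would, in place of code of your own. Each camera call takes 0.05 s, during which the arm holds its last target. There are 200 camera calls.

## Working session

There is one attempt and no reset: what is moved stays moved. The work goes in short steps, Python scripts to look and compute and a tool call to move; the robot and the scene stay as the last step left them, time stands still between calls to the robot, and variables do not carry over. Pictures are saved under pics/ and viewed, about 12 in all and at most 16, crops included, and the job is handed in when it is done.

Besides the shell and the picture viewer there is one more tool, called after "Emit:" by a JSON object that holds its "method" and its "body", one argument or row to a line. move_arm: Moves the arm, as the interface text tells. Its arguments: {"type":"object","properties":{"motion":{"type":"string"},"fingers":{"type":"number"},"squeeze":{"type":"number"}},"required":["motion"]}

```bash
mkdir -p pics
cat > h.py <<'E'
import numpy as np,cv2
from bench import readout,eyes,r
def snap(n,f=None):
    s=eyes.snapshot(n)
    if f: cv2.imwrite('pics/'+f,s['image'])
    return s
def ray(s,u,v):
    W=np.array(s['world_to_cam']);R=W[:3,:3];c=-R.T@W[:3,3]
    d=R.T@np.array([(u-s['cx'])/s['fx'],(v-s['cy'])/s['fy'],1]);return c,d
def at(s,u,v,z):
    c,d=ray(s,u,v);return c+d*(z-c[2])/d[2]
def proj(s,p):
    W=np.array(s['world_to_cam']);q=W[:3,:3]@np.array(p)+W[:3,3]
    return s['fx']*q[0]/q[2]+s['cx'],s['fy']*q[1]/q[2]+s['cy']
E
python3 - <<'E'
from h import *
np.set_printoptions(precision=3,suppress=True)
for n in('top','side'):
    s=snap(n,n+'0.png');print(n,s['fx'],s['fy'],s['cx'],s['cy']);print(np.array(s['world_to_cam']),ray(s,320,200))
print(readout.sense())
E
```

```text
top 391.3660736622182 391.3660736622182 321.94425325577527 199.14086217387705
[[ -0.028  -1.     -0.004  32.508]
 [ -0.98    0.028  -0.196 527.455]
 [  0.196  -0.002  -0.981 908.134]
 [  0.      0.      0.      1.   ]] (array([339.505,  19.354, 994.151]), array([ 0.194,  0.003, -0.981]))
side 516.6949014001972 516.6949014001972 322.09543780106156 197.01893245168816
[[  -0.947   -0.319    0.024  484.183]
 [  -0.189    0.497   -0.847  128.708]
 [   0.259   -0.807   -0.531 1136.04 ]
 [   0.       0.       0.       1.   ]] (array([ 189.316, 1007.175,  700.959]), array([ 0.261, -0.803, -0.536]))
{'time': 0.1, 'joint_pos': array([63.289,  7.511, 85.324, -0.   , 87.26 , -4.895]), 'qd': array([ 0.033,  0.005, -0.175,  0.114,  0.008,  0.042]), 'joint_efforts': array([  0.002, -57.096, -50.193,  -0.   ,   0.008,   0.   ]), 'tool_pos': array([222.751, 556.589, 230.34 ]), 'tcp_rot': array([-90.095,   0.008, -21.816]), 'ft_force': array([ 0.17 , -0.219,  0.563]), 'wrist_torque': array([ 0.009,  0.044, -0.004]), 'finger_gap': 85.5089876823309}
```

View pics/top0.png

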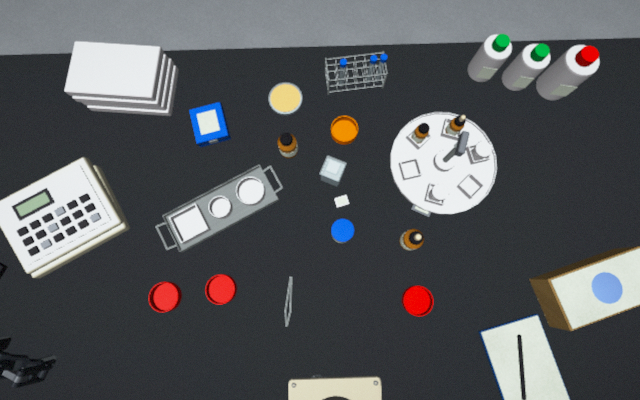

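View pics/side0.png

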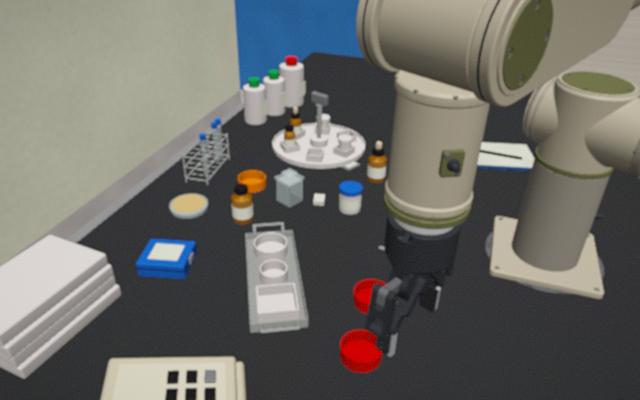

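Run:
```python
import cv2,numpy as np
t=cv2.imread('pics/top0.png');s=cv2.imread('pics/side0.png')
a=cv2.resize(t[100:260,380:510],None,fx=3.6,fy=3.6,interpolation=2) #468x576
b=cv2.resize(s[85:195,260:400],(320,251),interpolation=2)
c=cv2.resize(s[160:240,220:320],(320,256),interpolation=2)
o=np.zeros((576,790,3),np.uint8);o[:,:468]=a;o[:251,470:]=b;o[260:516,470:]=c
cv2.imwrite('pics/c1.png',o)
cv2.imwrite('pics/c2.png',cv2.resize(t[115:260,145:365],None,fx=3.6,fy=3.6,interpolation=2))
```

```text
(no output)
```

View pics/c1.png

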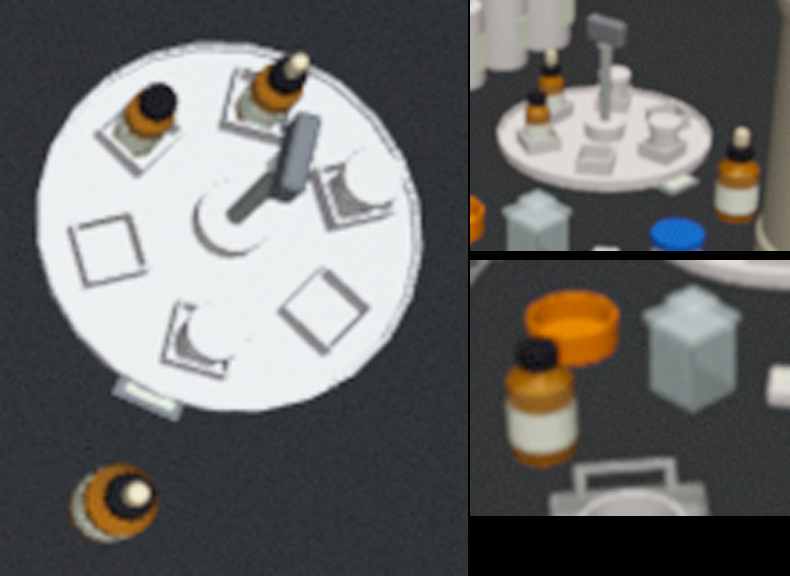

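View pics/c2.png

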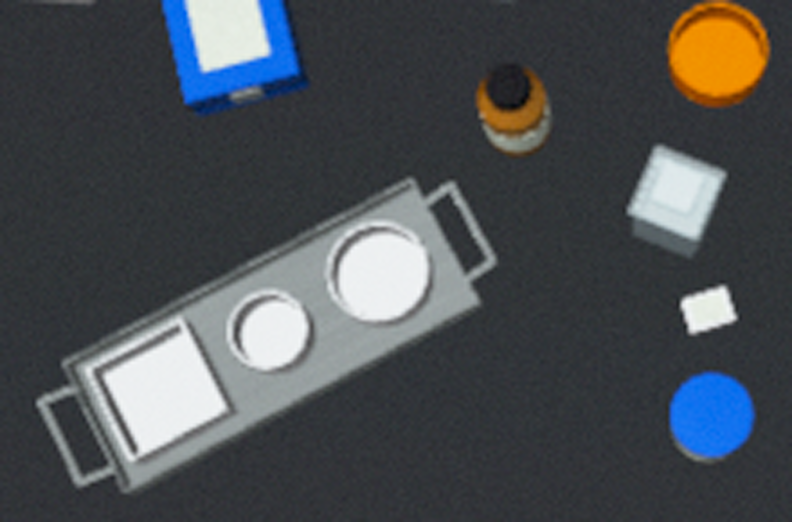

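Run:
```python
from h import *
np.set_printoptions(precision=1,suppress=True)
s=snap('top');d=snap('side')
f=lambda u,v,o:((u+.5)/3.6-.5+o[0],(v+.5)/3.6-.5+o[1])
A=(380,100);B=(145,115)
L=[('ds',295,62,A,116),('ss',158,103,A,96),('dl',138,494,A,110),('tt',230,226,A,24),('h1',313,117,A,180),('h2',288,197,A,180),('h',303,150,A,180),('tab',148,396,A,10),
('jar',680,187,B,84),('j1',658,146,B,70),('j2',725,176,B,70),('j3',694,237,B,70),('j4',629,207,B,70),('sl',508,86,B,90),('wl',380,272,B,30),('ws',270,330,B,30),('wq',160,390,B,30),('q1',185,320,B,30),('q2',233,412,B,30),('q3',134,460,B,30),('q4',84,372,B,30)]
for n,u,v,o,z in L:
    p=at(s,*f(u,v,o),z);print(n,p,'side',np.array(proj(d,p)))
# turntable segmentation
im=s['image'];m=(im.min(2)>150).astype(np.uint8);k,lab,st,c=cv2.connectedComponentsWithStats(m)
i=lab[180,425];print(st[i]);cn=max(cv2.findContours((lab==i).astype(np.uint8),0,1)[0],key=cv2.contourArea)
h=cv2.convexHull(cn);P=np.array([at(s,*q,20)[:2] for q in h[:,0]])
x=np.linalg.lstsq(np.c_[2*P,np.ones(len(P))],(P**2).sum(1),rcond=None)[0];print('tt',x[:2],(x[2]+x[:2]@x[:2])**.5)
for n in('wl','ws','wq'):
    u,v,o,z=[l for l in L if l[0]==n][0][1:];u,v=map(int,f(u,v,o))
    i=lab[v,u];P=np.array([at(s,*q,28)[:2] for q in max(cv2.findContours((lab==i).astype(np.uint8),0,1)[0],key=cv2.contourArea)[:,0]])
    print(n,st[i],cv2.minAreaRect(P.astype(np.float32)))
```

```text
ds [ 705.9 -321.   116. ] side [295.1 107.6]
ss [ 687.7 -233.7   96. ] side [289.9 126.3]
dl [ 423.5 -196.7  110. ] side [379.1 142.4]
tt [ 621.2 -298.1   24. ] side [319.2 143.8]
h1 [ 643.3 -303.7  180. ] side [313.5  91.6]
h2 [ 593.  -283.5  180. ] side [328.4  96.5]
h [ 622.4 -295.5  180. ] side [319.6  93.6]
tab [ 502.1 -233.5   10. ] side [351.8 164.7]
jar [601.1 -12.6  84. ] side [289.5 171.4]
j1 [634.6   0.9  70. ] side [274.7 176.6]
j2 [612. -44.  70.] side [290.2 169.8]
j3 [569.8 -21.4  70. ] side [302.8 177.1]
j4 [592.   21.9  70. ] side [287.8 183.8]
sl [673.5 101.3  90. ] side [241.5 186.4]
wl [560.9 197.9  30. ] side [270.8 241.8]
ws [521.7 274.2  30. ] side [273.7 267.5]
wq [481.8 349.2  30. ] side [277.5 296.8]
q1 [530.5 333.7  30. ] side [257.1 285.4]
q2 [465.1 298.3  30. ] side [295.8 281.7]
q3 [434.  365.1  30. ] side [298.5 308.8]
q4 [495.9 402.3  30. ] side [258.7 314.3]
[ 391  112  106  103 7378]
tt [ 623.7 -297.3] 138.36154472708833
wl [ 167  168  110   77 2873] ((519.92578125, 268.6285400390625), (91.8079833984375, 264.26953125), 27.175912857055664)
ws [ 167  168  110   77 2873] ((519.92578125, 268.6285400390625), (91.8079833984375, 264.26953125), 27.175912857055664)
wq [ 167  168  110   77 2873] ((519.92578125, 268.6285400390625), (91.8079833984375, 264.26953125), 27.175912857055664)
```

Candidates. Teat bottles: top (462,117), the small one on the carousel, and (418,237), the large one on the bench. Flat-capped bottles to leave: (424,129) and (286,139). The square jar is at (334,167). The orange and red dishes are decoys. The crops confirm these choices. Wells are large (250,190), small (220,207) and square (189,223), with spacings of 85.8 and 85 mm against the stated 86. I'll start with the jar.

Emit:
{"method": "move_arm", "body": {
  "motion": "3.8 -5.7 0 0 0 -5.2;37.86 -56.86 0 0 0 -5.2;37.86 -56.86 0 0 0 -5.2;37.86 -56.86 0 0 0 -5.2;37.86 -56.86 0 0 0 -5.2;37.86 -56.86 0 0 0 -5.2;37.86 -56.86 0 0 0 -5.2;37.86 -56.86 0 0 0 -5.2;37.86 -56.86 0 0 0 -5.2;37.86 -56.86 0 0 0 -5.2",
  "fingers": 8.5,
  "squeeze": 40
}}

```text
time: 1.03
tool_pos: [454.5, 208.3, 231.4]
tcp_rot: [-90.0, -0.0, -27.0]
ft_force: [0.7, 0.3, -0.8]
finger_gap: 85.1
```

Emit:
{"method": "move_arm", "body": {
  "motion": "14.7 -22 0 0 0 0;14.7 -22 0 0 0 0;14.7 -22 0 0 0 0;14.7 -22 0 0 0 0;14.7 -22 0 0 0 0;14.7 -22 0 0 0 0;14.7 -22 0 0 0 0;14.7 -22 -6 0 0 0;14.7 -22 -9 0 0 0;14.7 -22 -9 0 0 0"
}}

```text
time: 1.87
tool_pos: [596.1, -9.6, 133.0]
tcp_rot: [-90.2, 0.6, -27.1]
ft_force: [-1.2, 0.7, -2.3]
finger_gap: 84.8
```

Run:
```python
from h import *
print(readout.sense()['tool_pos'],readout.sense()['tcp_rot'])
t=snap('top')['image'];s=snap('side')['image']
o=np.zeros((400,790,3),np.uint8);o[:,:390]=cv2.resize(t[100:230,270:397],(390,400));o[:,400:]=cv2.resize(s[80:240,210:366],(390,400))
cv2.imwrite('pics/p1.png',o)
```

```text
[596.13559122  -9.61749914 132.95026627] [-90.23937      0.63739392 -27.07225902]
```

View pics/p1.png

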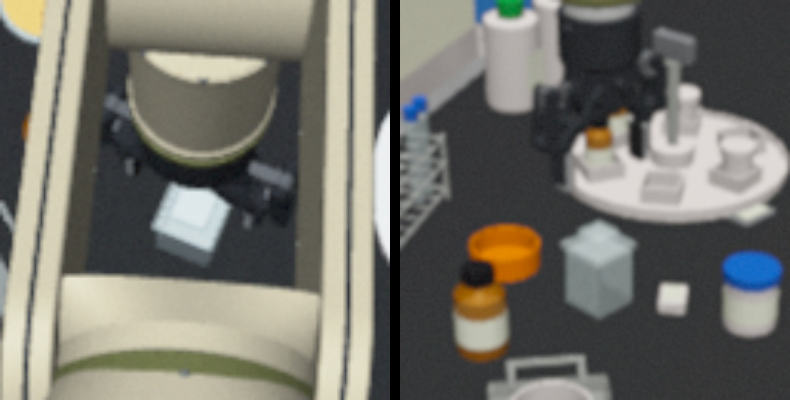

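Emit:
{"method": "move_arm", "body": {
  "motion": "0 0 0 0 0 0;0 0 0 0 0 0;0 0 -3 0 0 0;0 0 -5 0 0 0;0 0 -7 0 0 0;0 0 -8 0 0 0;0 0 -8 0 0 0"
}}

```text
time: 2.55
tool_pos: [600.4, -9.5, 60.7]
tcp_rot: [-90.0, 0.1, -27.0]
ft_force: [-0.5, 0.7, -0.0]
finger_gap: 85.0
```

Emit:
{"method": "move_arm", "body": {
  "motion": "0.1 -0.2 -1.2 0 0 0;0.1 -0.2 -1.2 0 0 0;0.1 -0.2 -1.2 0 0 0;0.1 -0.2 -1.2 0 0 0;0.1 -0.2 -1.2 0 0 0;0.1 -0.2 -1.2 0 0 0;0.1 -0.2 -1.2 0 0 0;0.1 -0.2 -1.2 0 0 0;0.1 -0.2 -1.2 0 0 0;0.1 -0.2 -1.2 0 0 0",
  "fingers": 4.5,
  "squeeze": 40
}}

```text
time: 3.38
tool_pos: [602.8, -11.9, 50.3]
tcp_rot: [-90.0, -0.1, -27.0]
ft_force: [1.6, 0.2, 5.6]
finger_gap: 52.3
```

Emit:
{"method": "move_arm", "body": {
  "motion": "0 0 0 0 0 0;0 0 1 0 0 0;0 0 3 0 0 0;0 0 5 0 0 0;0 0 8 0 0 0;0 0 10 0 0 0;0 0 10 0 0 0;0 0 10 0 0 0",
  "squeeze": 60
}}

```text
time: 4.05
tool_pos: [602.6, -11.9, 150.6]
tcp_rot: [-90.0, -0.1, -27.0]
ft_force: [0.4, 0.9, -2.6]
finger_gap: 51.7
```

Emit:
{"method": "move_arm", "body": {
  "motion": "-1 3 0 0 0 -3;-2.5 7 0 0 0 -7;-3.6 11 0 0 0 -12;-4.8 14.5 0 0 0 -17;-6 18.1 0 0 0 -22;-7.3 22 0 0 0 -27;-8.5 25.5 0 0 0 -31;-10.5 31 0 0 0 -34;-11.6 35 0 0 0 -35.4;-12.1 36.2 0 0 0 -35.4"
}}

```text
time: 4.88
tool_pos: [477.9, 352.5, 146.7]
tcp_rot: [-90.2, 0.0, -62.4]
ft_force: [1.1, 0.4, -2.1]
finger_gap: 51.5
```

Emit:
{"method": "move_arm", "body": {
  "motion": "0 0 0 0 0 0;0 0 0 0 0 0;0 0 0 0 0 0;0 0 0 0 0 0"
}}

```text
time: 5.22
tool_pos: [480.6, 348.8, 147.9]
tcp_rot: [-90.1, -0.0, -62.5]
ft_force: [0.4, -0.0, -0.8]
finger_gap: 51.5
```

Run:
```python
from h import *
print(readout.sense()['tool_pos'],readout.sense()['tcp_rot'])
t=snap('top')['image'];s=snap('side')['image']
o=np.zeros((400,790,3),np.uint8);o[:,:390]=cv2.resize(t[130:290,120:276],(390,400));o[:,400:]=cv2.resize(s[180:340,210:366],(390,400))
cv2.imwrite('pics/p2.png',o)
```

```text
[480.64880382 348.8390609  147.92697376] [-9.01336697e+01 -2.85407362e-02 -6.24740194e+01]
```

View pics/p2.png

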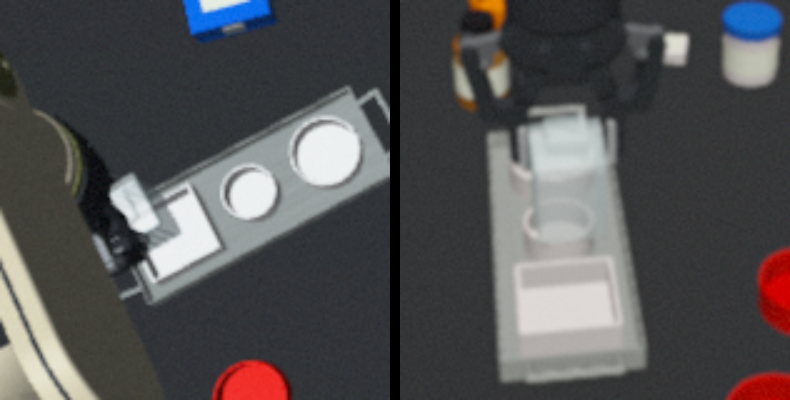

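Emit:
{"method": "move_arm", "body": {
  "motion": "0.2 0.15 -1 0 0 0;0.2 0.15 -3 0 0 0;0.2 0.15 -5 0 0 0;0.2 0.15 -6.5 0 0 0;0.2 0.15 -7.5 0 0 0;0.2 0.15 -8 0 0 0;0.2 0.15 -8.3 0 0 0;0.2 0.15 -8.5 0 0 0;0.2 0.15 -8.5 0 0 0;0.2 0.15 -8.5 0 0 0"
}}

```text
time: 6.15
tool_pos: [483.6, 352.1, 65.3]
tcp_rot: [-89.9, 0.0, -62.4]
ft_force: [-0.4, 0.3, -2.0]
finger_gap: 51.5
```

Emit:
{"method": "move_arm", "body": {
  "motion": "-0.1 -0.15 -0.2 0 0 0;-0.1 -0.15 -0.4 0 0 0;-0.1 -0.15 -0.6 0 0 0;-0.1 -0.15 -0.7 0 0 0;-0.1 -0.15 -0.7 0 0 0;-0.1 -0.15 -0.7 0 0 0"
}}

```text
time: 6.65
tool_pos: [481.9, 350.2, 57.5]
tcp_rot: [-90.0, -0.0, -62.4]
ft_force: [-0.5, -1.0, 1.2]
finger_gap: 51.4
```

Contact with the floor is starting, so I'll lower a touch more and open.

Emit:
{"method": "move_arm", "body": {
  "motion": "0 0 -0.1 0 0 0;0 0 -0.1 0 0 0;0 0 -0.1 0 0 0"
}}

```text
time: 6.9
tool_pos: [482.0, 350.3, 57.4]
tcp_rot: [-90.0, -0.0, -62.4]
ft_force: [-4.4, -2.3, 8.1]
finger_gap: 52.0
```

Emit:
{"method": "move_arm", "body": {
  "motion": "0 0 0 0 0 0;0 0 0 0 0 0;0 0 0 0 0 0;0 0 0 0 0 0;0 0 0 0 0 0;0 0 0 0 0 0;0 0 3 0 0 0;0 0 6 0 0 0;0 0 9 0 0 0;0 0 12 0 0 0",
  "fingers": 8.5
}}

```text
time: 7.73
tool_pos: [481.7, 350.0, 177.4]
tcp_rot: [-90.0, -0.0, -62.4]
ft_force: [0.2, 0.8, -0.6]
finger_gap: 85.1
```

Emit:
{"method": "move_arm", "body": {
  "motion": "-0.4 -3 0 0 0 0;-0.8 -7 0 0 0 0;-1.2 -11 0 0 0 0;-1.6 -15 0 0 0 0;-2 -19 0 0 0 0;-2.4 -23 0 0 0 0;-2.9 -27 0 0 0 0;-3.3 -31 0 0 0 0;-3.7 -35 0 0 0 0;-4.1 -39 0 0 0 0"
}}

```text
time: 8.57
tool_pos: [440.4, -41.5, 176.5]
tcp_rot: [-90.0, -0.0, -62.4]
ft_force: [2.1, 0.0, -0.9]
finger_gap: 84.7
```

Emit:
{"method": "move_arm", "body": {
  "motion": "-0.4 -4 0 0 0 0;-0.9 -8 0 0 0 0;-1.3 -12 0 0 0 0;-1.7 -15 0 0 0 0;-1.7 -15.7 0 0 0 0;-1.7 -15.7 0 0 0 0;-1.7 -15.7 0 0 0 0;-1.7 -15.7 0 0 0 0"
}}

```text
time: 9.23
tool_pos: [424.1, -195.6, 176.1]
tcp_rot: [-90.0, 0.0, -62.4]
ft_force: [0.4, -0.5, -0.4]
finger_gap: 84.7
```

Run:
```python
from h import *
print(readout.sense()['tool_pos'],readout.sense()['tcp_rot'])
d=snap('side');s=snap('top')
f=lambda x,y:((x+.5)*.4-.5,(y+.5)*.4-.5)
t=s['image'];o=np.zeros((400,790,3),np.uint8);o[:,:390]=cv2.resize(t[130:290,130:286],(390,400));o[:,400:]=cv2.resize(d['image'][80:240,310:466],(390,400))
cv2.imwrite('pics/p3.png',o)
print(proj(s,(481.7,350,91)),proj(d,readout.sense()['tool_pos']))
```

```text
[ 424.0741811  -195.55365482  176.13515336] [-8.99903074e+01  4.09642356e-02 -6.23683713e+01]
(np.float64(179.93982673935457), np.float64(219.44302153649122)) (np.float64(380.82085490870793), np.float64(118.97781890871954))
```

View pics/p3.png

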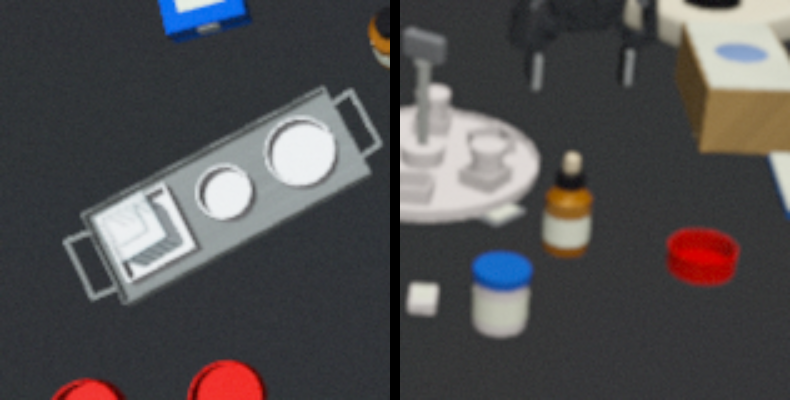

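Emit:
{"method": "move_arm", "body": {
  "motion": "0 -0.1 -1 0 0 0;0 -0.1 -3 0 0 0;0 -0.1 -6 0 0 0;0 -0.1 -9 0 0 0;0 -0.1 -11.5 0 0 0;0 -0.1 -13 0 0 0;0 -0.1 -13 0 0 0;0 -0.1 -13 0 0 0;0 -0.1 -13 0 0 0"
}}

```text
time: 10.08
tool_pos: [424.7, -197.8, 47.2]
tcp_rot: [-90.0, -0.1, -62.4]
ft_force: [0.1, -0.2, 0.5]
finger_gap: 84.8
```

Emit:
{"method": "move_arm", "body": {
  "motion": "0 0 0 0 0 0;0 0 0 0 0 0;0 0 0 0 0 0;0 0 0 0 0 0;0 0 0 0 0 0;0 0 0 0 0 0;0 0 0 0 0 0;0 0 0 0 0 0;0 0 0 0 0 0",
  "fingers": 4,
  "squeeze": 40
}}

```text
time: 10.83
tool_pos: [424.9, -198.3, 47.8]
tcp_rot: [-89.9, -0.1, -62.4]
ft_force: [-0.9, 1.6, 6.7]
finger_gap: 45.9
```

Emit:
{"method": "move_arm", "body": {
  "motion": "0 0 0.3 0 0 0;0 0 1.5 0 0 0;0 0 3 0 0 0;0 0 6 0 0 0;0 0 9 0 0 0;0 0 10 0 0 0;0 0 10 0 0 0;0 0 10 0 0 0",
  "squeeze": 60
}}

```text
time: 11.5
tool_pos: [424.0, -197.9, 146.0]
tcp_rot: [-90.0, -0.0, -62.4]
ft_force: [-0.7, 0.3, -1.7]
finger_gap: 45.5
```

Run:
```python
from h import *
S=readout.sense();print(S['tool_pos'],S['finger_gap'],S['ft_force'])
d=snap('side');s=snap('top')
o=np.zeros((400,790,3),np.uint8);o[:,:390]=cv2.resize(s['image'][170:290,360:477],(390,400));o[:,400:]=cv2.resize(d['image'][60:220,310:466],(390,400))
cv2.imwrite('pics/p4.png',o)
```

```text
[ 424.02072892 -197.90455862  146.04311669] 45.52740563350327 [-0.74094703  0.32402508 -1.73187398]
```

View pics/p4.png

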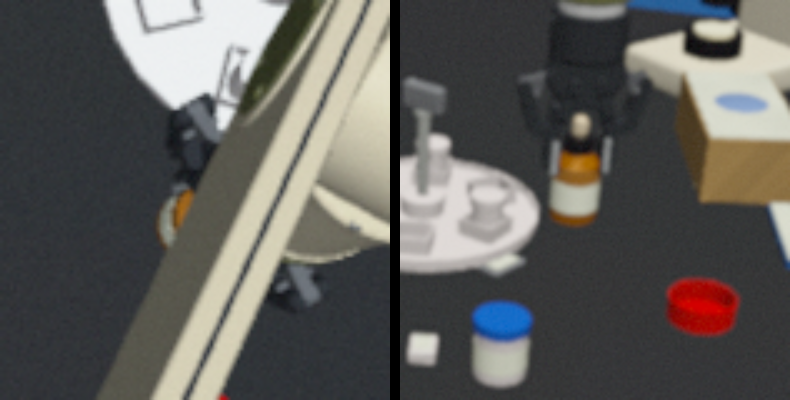

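Emit:
{"method": "move_arm", "body": {
  "motion": "0.8 2.2 0 0 0 0;1.9 5.5 0 0 0 0;3.2 9.2 0 0 0 0;4.5 13 0 0 0 0;5.8 16.8 0 0 0 0;7.1 20.5 0 0 0 0;8.4 24.3 0 0 0 0;9.8 28 0 0 0 0;11.1 31.8 0 0 0 0;12.3 35.3 0 0 0 0"
}}

```text
time: 12.43
tool_pos: [545.8, 157.4, 143.6]
tcp_rot: [-90.2, 0.1, -62.4]
ft_force: [-0.1, -0.5, -2.2]
finger_gap: 45.2
```

Emit:
{"method": "move_arm", "body": {
  "motion": "0.9 2.6 0 0 0 0;1.4 4.1 0 0 0 0;1.4 4.1 0 0 0 0;1.4 4.1 0 0 0 0;1.4 4.1 0 0 0 0;1.4 4.1 0 0 0 0"
}}

```text
time: 12.93
tool_pos: [560.2, 195.1, 145.2]
tcp_rot: [-90.1, 0.0, -62.5]
ft_force: [0.6, -0.7, -2.4]
finger_gap: 45.6
```

Run:
```python
from h import *
S=readout.sense();print(S['tool_pos'],S['finger_gap'],S['ft_force'])
d=snap('side');s=snap('top')
o=np.zeros((400,790,3),np.uint8);o[:,:390]=cv2.resize(s['image'][120:280,160:316],(390,400));o[:,400:]=cv2.resize(d['image'][140:300,200:356],(390,400))
cv2.imwrite('pics/p5.png',o)
```

```text
[560.19845673 195.05839052 145.1764737 ] 45.58688164039887 [ 0.62502784 -0.68501132 -2.37827143]
```

View pics/p5.png

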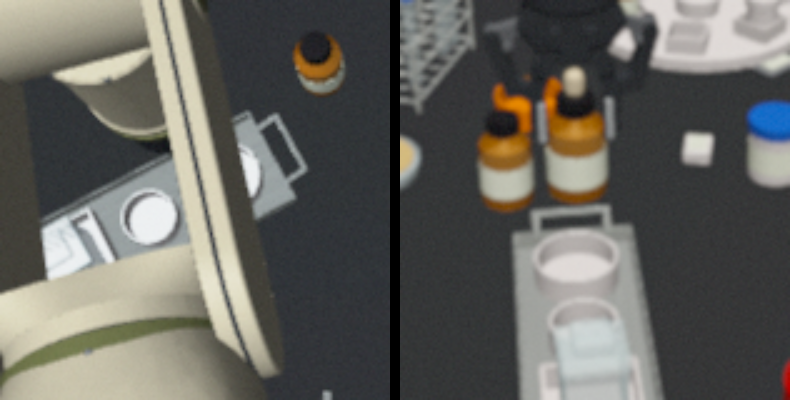

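Emit:
{"method": "move_arm", "body": {
  "motion": "0.1 0.15 -1 0 0 0;0.1 0.15 -3 0 0 0;0.1 0.15 -5 0 0 0;0.1 0.15 -6.5 0 0 0;0.1 0.15 -7.5 0 0 0;0.1 0.15 -8 0 0 0;0.1 0.15 -8.3 0 0 0;0.1 0.15 -8.3 0 0 0;0.1 0.15 -8.3 0 0 0;0.1 0.15 -8.3 0 0 0"
}}

```text
time: 13.87
tool_pos: [562.8, 198.0, 64.6]
tcp_rot: [-89.9, -0.0, -62.4]
ft_force: [-0.5, -0.8, -2.4]
finger_gap: 45.4
```

Emit:
{"method": "move_arm", "body": {
  "motion": "-0.1 -0.1 -0.2 0 0 0;-0.1 -0.1 -0.4 0 0 0;-0.1 -0.1 -0.6 0 0 0;-0.1 -0.1 -0.8 0 0 0;-0.1 -0.1 -0.9 0 0 0;-0.1 -0.1 -0.9 0 0 0;-0.1 -0.1 -0.9 0 0 0"
}}

```text
time: 14.45
tool_pos: [561.0, 196.8, 55.0]
tcp_rot: [-90.0, 0.0, -62.4]
ft_force: [-3.9, -1.2, 4.9]
finger_gap: 45.7
```

Emit:
{"method": "move_arm", "body": {
  "motion": "0 0 0 0 0 0;0 0 0 0 0 0;0 0 0 0 0 0;0 0 0 0 0 0;0 0 0 0 0 0;0 0 0 0 0 0;0 0 3 0 0 0;0 0 7 0 0 0;0 0 11 0 0 0;0 0 15 0 0 0",
  "fingers": 8.5
}}

```text
time: 15.28
tool_pos: [560.3, 196.6, 205.6]
tcp_rot: [-90.1, 0.0, -62.4]
ft_force: [0.9, 0.4, 0.1]
finger_gap: 85.0
```

Emit:
{"method": "move_arm", "body": {
  "motion": "0.4 -3 1 0 0 4;0.9 -7 1 0 0 9;1.4 -11 1 0 0 14;1.9 -15 1 0 0 19;2.4 -19 1 0 0 24;2.9 -23 1 0 0 29;3.5 -27 1 0 0 34;4 -31 1 0 0 39;4.5 -35 1 0 0 44;5 -39 1 0 0 46.4"
}}

```text
time: 16.12
tool_pos: [610.8, -195.3, 214.3]
tcp_rot: [-90.0, -0.0, -15.7]
ft_force: [0.7, -0.2, -0.3]
finger_gap: 85.1
```

Emit:
{"method": "move_arm", "body": {
  "motion": "0.6 -4 0 0 0 0;1.1 -8 0 0 0 0;1.3 -10.2 0 0 0 0;1.3 -10.4 0 0 0 0;1.3 -10.4 0 0 0 0;1.3 -10.4 0 0 0 0;1.3 -10.4 0 0 0 0;1.3 -10.4 0 0 0 0"
}}

```text
time: 16.78
tool_pos: [624.2, -295.7, 214.5]
tcp_rot: [-90.0, -0.0, -15.9]
ft_force: [0.1, 0.1, 0.8]
finger_gap: 85.2
```

Run:
```python
from h import *
S=readout.sense();print(S['tool_pos'],S['tcp_rot'],S['joint_pos'])
d=snap('side');s=snap('top')
o=np.zeros((400,790,3),np.uint8);o[:,:390]=cv2.resize(s['image'][130:290,160:316],(390,400));o[:,400:]=cv2.resize(d['image'][60:200,250:386],(390,400))
cv2.imwrite('pics/p6.png',o)
print(proj(s,(561,197.6,117)),proj(d,S['tool_pos']),proj(d,(623.5,-297,180)))
```

```text
[ 624.22041262 -295.68490438  214.52551345] [-8.99877980e+01 -5.77257013e-03 -1.59126783e+01] [-2.96043346e+01  2.19405934e+01  7.00870073e+01  1.32299072e-02
  8.79696790e+01 -1.03692125e+02]
(np.float64(243.42924188508965), np.float64(181.90257681555525)) (np.float64(319.31351294811714), np.float64(81.52551294238266)) (np.float64(319.45038530002176), np.float64(93.3623270539399))
```

View pics/p6.png

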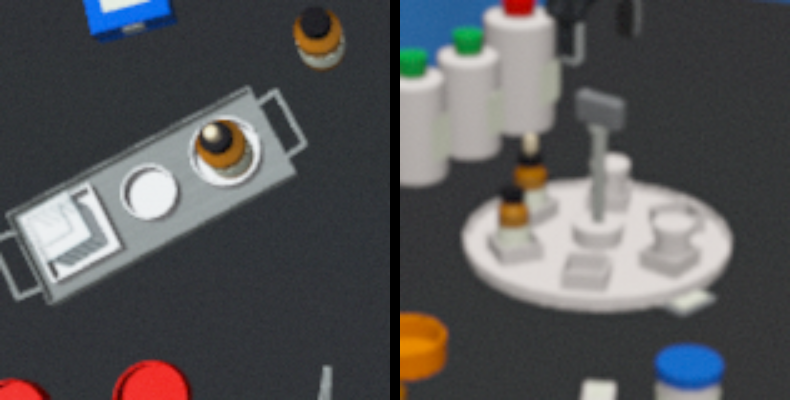

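Emit:
{"method": "move_arm", "body": {
  "motion": "0 -0.1 -1 0 0 0;0 -0.1 -3 0 0 0;0 -0.1 -4.5 0 0 0;0 -0.1 -5.5 0 0 0;0 -0.1 -5.5 0 0 0;0 -0.1 -5.5 0 0 0"
}}

```text
time: 17.38
tool_pos: [623.4, -297.8, 158.3]
tcp_rot: [-90.0, 0.1, -16.0]
ft_force: [0.6, -0.1, -0.1]
finger_gap: 85.0
```

Emit:
{"method": "move_arm", "body": {
  "motion": "0 0 0 0 0 0;0 0 0 0 0 0;0 0 0 0 0 0;0 0 0 0 0 0;0 0 0 0 0 0;0 0 0 0 0 0;0 0 0 0 0 0;0 0 0 0 0 0;0 0 0 0 0 0;0 0 0 0 0 0",
  "fingers": 1.2,
  "squeeze": 25
}}

```text
time: 18.22
tool_pos: [624.4, -296.8, 160.0]
tcp_rot: [-89.9, -0.0, -16.0]
ft_force: [-0.3, 6.6, 4.2]
finger_gap: 15.6
```

Emit:
{"method": "move_arm", "body": {
  "motion": "0 0 0 0 0 -1;0 0 0 0 0 -3;0 0 0 0 0 -6;0 0 0 0 0 -10;0 0 0 0 0 -14;0 0 0 0 0 -18;0 0 0 0 0 -22;0 0 0 0 0 -26;0 0 0 0 0 -30;0 0 0 0 0 -34"
}}

```text
time: 19.05
tool_pos: [624.0, -297.4, 160.0]
tcp_rot: [-90.0, 0.1, -50.2]
ft_force: [-3.1, 3.7, 4.9]
finger_gap: 15.4
```

Emit:
{"method": "move_arm", "body": {
  "motion": "0 0 0 0 0 -4;0 0 0 0 0 -8;0 0 0 0 0 -12;0 0 0 0 0 -16;0 0 0 0 0 -20;0 0 0 0 0 -24;0 0 0 0 0 -28;0 0 0 0 0 -32;0 0 0 0 0 -36;0 0 0 0 0 -40"
}}

```text
time: 19.88
tool_pos: [623.2, -297.6, 160.0]
tcp_rot: [-90.1, 0.1, -90.2]
ft_force: [-7.1, 4.9, 6.2]
finger_gap: 15.2
```

Emit:
{"method": "move_arm", "body": {
  "motion": "0 0 0 0 0 -4;0 0 0 0 0 -8;0 0 0 0 0 -12;0 0 0 0 0 -16;0 0 0 0 0 -20;0 0 0 0 0 -24;0 0 0 0 0 -28;0 0 0 0 0 -32;0 0 0 0 0 -36;0 0 0 0 0 -40"
}}

```text
time: 20.72
tool_pos: [622.4, -297.4, 160.0]
tcp_rot: [-90.2, -0.0, -130.2]
ft_force: [-12.0, 5.4, 8.7]
finger_gap: 15.5
```

Emit:
{"method": "move_arm", "body": {
  "motion": "0 0 0 0 0 -4;0 0 0 0 0 -8;0 0 0 0 0 -12;0 0 0 0 0 -16;0 0 0 0 0 -20;0 0 0 0 0 -24;0 0 0 0 0 -28;0 0 0 0 0 -32;0 0 0 0 0 -36;0 0 0 0 0 -40"
}}

```text
time: 21.55
tool_pos: [622.0, -296.7, 160.0]
tcp_rot: [-90.2, -0.2, -170.2]
ft_force: [-14.7, 9.3, 10.6]
finger_gap: 15.4
```

Emit:
{"method": "move_arm", "body": {
  "motion": "0 0 0 0 0 -4;0 0 0 0 0 -8;0 0 0 0 0 -12;0 0 0 0 0 -16;0 0 0 0 0 -20;0 0 0 0 0 -24;0 0 0 0 0 -27;0 0 0 0 0 -29;0 0 0 0 0 -30;0 0 0 0 0 -30"
}}

```text
time: 22.38
tool_pos: [622.0, -296.0, 160.0]
tcp_rot: [-90.1, -0.3, 160.0]
ft_force: [-14.5, 11.7, 10.8]
finger_gap: 15.5
```

Emit:
{"method": "move_arm", "body": {
  "motion": "0 0 0 0 0 0;0 0 0 0 0 0;0 0 0 0 0 0;0 0 0 0 0 0;0 0 0 0 0 0;0 0 0 0 0 0;0 0 2 0 0 0;0 0 5 0 0 0;0 0 6 0 0 0;0 0 6 0 0 0",
  "fingers": 8.5
}}

```text
time: 23.22
tool_pos: [625.9, -299.5, 224.2]
tcp_rot: [-89.9, 0.4, 160.0]
ft_force: [-0.9, 0.0, 0.7]
finger_gap: 84.9
```

Emit:
{"method": "move_arm", "body": {
  "motion": "0 3 0 0 0 0;0 7 0 0 0 0;0 11 0 0 0 0;0 15 0 0 0 0;0 19 0 0 0 0;0 22 0 0 0 0;0 24 0 0 0 0;0 25 0 0 0 0;0 25 0 0 0 0;0 25 0 0 0 0"
}}

```text
time: 24.05
tool_pos: [623.7, -48.7, 218.5]
tcp_rot: [-90.0, -0.0, 160.0]
ft_force: [0.5, 0.0, 0.5]
finger_gap: 85.2
```

Run:
```python
from h import *
S=readout.sense();print(S['tool_pos'],S['tcp_rot'],S['joint_pos'])
d=snap('side','s7.png');s=snap('top','t7.png')
o=np.zeros((468,790,3),np.uint8);o[:,:468]=cv2.resize(s['image'][100:230,380:510],(468,468));o[:360,470:]=cv2.resize(d['image'][70:230,250:392],(320,360))
cv2.imwrite('pics/p7.png',o)
```

```text
[623.73080291 -48.70951733 218.50319952] [-8.99568712e+01 -3.49911584e-02  1.60019692e+02] [-9.13864629e+00  1.17813495e+01  8.18076557e+01 -3.58459188e-02
  8.64534744e+01  1.00843879e+02]
```

View pics/p7.png

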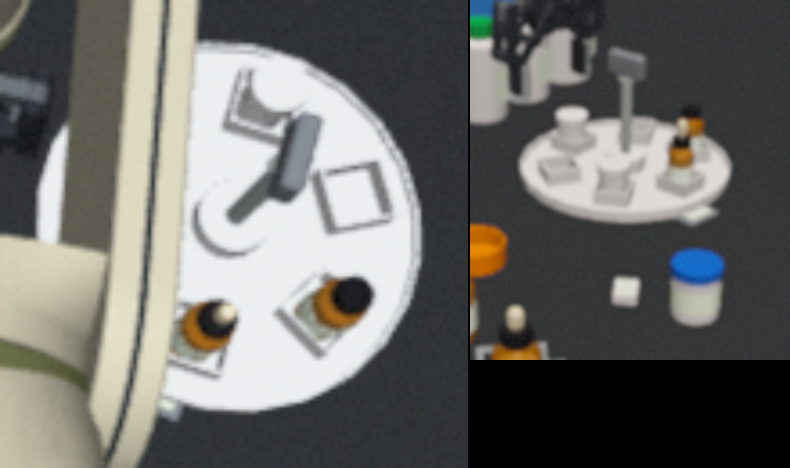

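Run:
```python
from h import *
s=snap('top');d=snap('side')
p=at(s,226.5/3.6-.5+380,314.5/3.6-.5+100,115);print(p,proj(d,p))
p=at(s,354.5/3.6-.5+380,293.5/3.6-.5+100,96);print(p)
```

```text
[ 536.44979935 -260.51727707  115.        ] (np.float64(344.5552517838825), np.float64(124.61907030203365))
[ 552.37297558 -351.55548933   96.        ]
```

Emit:
{"method": "move_arm", "body": {
  "motion": "-1.2 -3 0 0 0 0;-2.8 -6.8 0 0 0 0;-4.4 -10.6 0 0 0 0;-6 -14.4 0 0 0 0;-7.5 -18 0 0 0 0;-8.4 -20.5 0 0 0 0;-8.7 -21.1 0 0 0 0;-8.7 -21.1 0 0 0 0;-8.7 -21.1 0 0 0 0;-8.7 -21.1 0 0 0 0",
  "fingers": 6
}}

```text
time: 25.08
tool_pos: [537.3, -258.5, 219.3]
tcp_rot: [-90.0, 0.0, 160.0]
ft_force: [-0.4, 0.5, -0.0]
finger_gap: 59.8
```

Run:
```python
from h import *
S=readout.sense();print(S['tool_pos'],S['tcp_rot'],S['finger_gap'])
d=snap('side');p=S['tool_pos'];print(proj(d,p))
cv2.imwrite('pics/p8.png',cv2.resize(d['image'][40:200,270:430],(560,560)))
```

```text
[ 537.30443121 -258.53455869  219.25387229] [-9.00302777e+01  1.51724036e-03  1.60003147e+02] 59.75860245337759
(np.float64(345.88303809729103), np.float64(88.55385978255826))
```

View pics/p8.png

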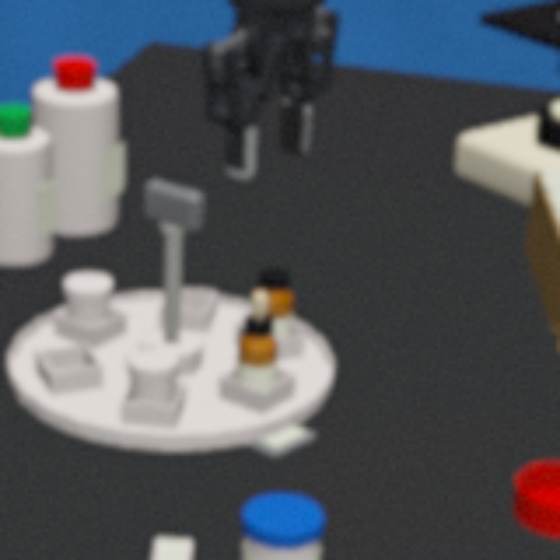

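Emit:
{"method": "move_arm", "body": {
  "motion": "-0.05 -0.2 -1 0 0 0;-0.05 -0.2 -4 0 0 0;-0.05 -0.2 -7 0 0 0;-0.05 -0.2 -10 0 0 0;-0.05 -0.2 -12.5 0 0 0;-0.05 -0.2 -14.5 0 0 0;-0.05 -0.2 -15.5 0 0 0;-0.05 -0.2 -16 0 0 0;-0.05 -0.2 -16 0 0 0;-0.05 -0.2 -16 0 0 0"
}}

```text
time: 25.97
tool_pos: [537.3, -261.4, 60.3]
tcp_rot: [-90.0, 0.1, 160.0]
ft_force: [0.0, 1.1, -0.7]
finger_gap: 60.0
```

Emit:
{"method": "move_arm", "body": {
  "motion": "-0.05 0.05 -0.4 0 0 0;-0.05 0.05 -0.8 0 0 0;-0.05 0.05 -0.8 0 0 0"
}}

```text
time: 26.22
tool_pos: [536.0, -260.8, 51.4]
tcp_rot: [-90.0, 0.0, 160.0]
ft_force: [0.1, -0.0, -0.7]
finger_gap: 60.0
```

Emit:
{"method": "move_arm", "body": {
  "motion": "0 0 0 0 0 0;0 0 0 0 0 0;0 0 0 0 0 0;0 0 0 0 0 0;0 0 0 0 0 0;0 0 0 0 0 0;0 0 0 0 0 0;0 0 0 0 0 0",
  "fingers": 2.6,
  "squeeze": 30
}}

```text
time: 26.88
tool_pos: [536.2, -261.0, 51.7]
tcp_rot: [-90.0, 0.0, 160.0]
ft_force: [-0.3, 0.1, 4.7]
finger_gap: 32.6
```

Gripped: the gap is 32.6 mm on a 34 mm body. Lifting now.

Emit:
{"method": "move_arm", "body": {
  "motion": "0 0 0.3 0 0 0;0 0 1.3 0 0 0;0 0 3 0 0 0;0 0 5 0 0 0;0 0 8 0 0 0;0 0 11 0 0 0;0 0 13 0 0 0;0 0 13 0 0 0;0 0 13 0 0 0",
  "squeeze": 40
}}

```text
time: 27.63
tool_pos: [536.9, -261.3, 183.6]
tcp_rot: [-90.0, 0.2, 160.0]
ft_force: [-0.1, 0.3, -1.9]
finger_gap: 32.7
```

Run:
```python
from h import *
S=readout.sense();print(S['tool_pos'],S['tcp_rot'],S['finger_gap'],S['ft_force'])
d=snap('side');cv2.imwrite('pics/p9.png',cv2.resize(d['image'][40:200,270:430],(560,560)))
```

```text
[ 536.87781946 -261.31344211  183.57745966] [-89.96175613   0.21060456 159.98330013] 32.71788524676829 [-0.10619999  0.34457671 -1.9131909 ]
```

View pics/p9.png

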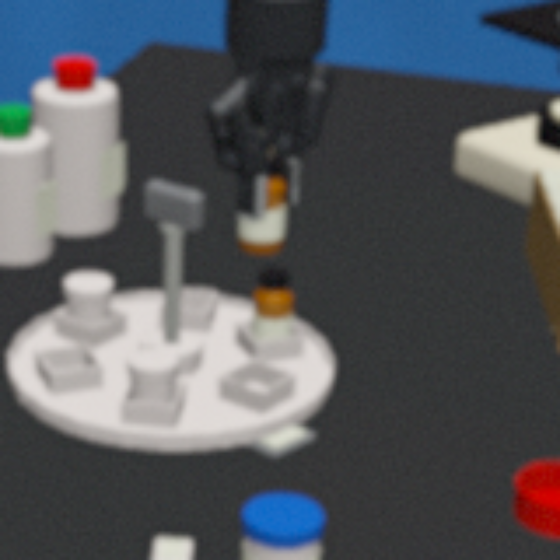

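Emit:
{"method": "move_arm", "body": {
  "motion": "0 1.5 0 0 0 3;-0.1 3.5 0 0 0 7;-0.2 6 0 0 0 13;-0.3 9 0 0 0 20;-0.4 12 0 0 0 27;-0.4 15 0 0 0 34;-0.5 18 0 0 0 41;-0.6 21 0 0 0 48;-0.7 24 0 0 0 55;-0.8 27 0 0 0 62"
}}

```text
time: 28.52
tool_pos: [526.2, 10.8, 179.1]
tcp_rot: [-90.2, -0.1, -137.7]
ft_force: [0.2, -1.2, -0.2]
finger_gap: 32.5
```

Emit:
{"method": "move_arm", "body": {
  "motion": "-0.1 3 0 0 0 7;-0.2 6 0 0 0 14;-0.3 9 0 0 0 21;-0.4 12 0 0 0 28;-0.5 15 0 0 0 35;-0.6 18 0 0 0 42;-0.6 21 0 0 0 49;-0.7 24 0 0 0 56;-0.7 26 0 0 0 63;-0.75 26.5 0 0 0 69"
}}

```text
time: 29.35
tool_pos: [518.5, 277.0, 178.8]
tcp_rot: [-90.2, 0.1, -68.5]
ft_force: [-0.5, -1.0, -0.7]
finger_gap: 33.0
```

Emit:
{"method": "move_arm", "body": {
  "motion": "0 0 0 0 0 3;0 0 0 0 0 6;0 0 0 0 0 6.6;0 0 0 0 0 6.6;0 0 0 0 0 6.6;0 0 0 0 0 6.6"
}}

```text
time: 29.85
tool_pos: [520.1, 273.9, 180.6]
tcp_rot: [-90.1, 0.0, -62.5]
ft_force: [0.2, 0.8, -0.1]
finger_gap: 32.0
```

Emit:
{"method": "move_arm", "body": {
  "motion": "0.1 0 -1 0 0 0;0.1 0 -3 0 0 0;0.1 0 -5.5 0 0 0;0.1 0 -8 0 0 0;0.1 0 -10 0 0 0;0.1 0 -11.5 0 0 0;0.1 0 -12.5 0 0 0;0.1 0 -13 0 0 0;0.1 0 -13 0 0 0;0.1 0 -13 0 0 0"
}}

```text
time: 30.68
tool_pos: [521.8, 274.4, 51.8]
tcp_rot: [-90.0, -0.0, -62.4]
ft_force: [0.3, -0.5, -0.9]
finger_gap: 32.4
```

Run:
```python
from h import *
d=snap('side');cv2.imwrite('pics/p10.png',cv2.resize(d['image'][190:330,200:340],(560,560)))
```

```text
(no output)
```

View pics/p10.png

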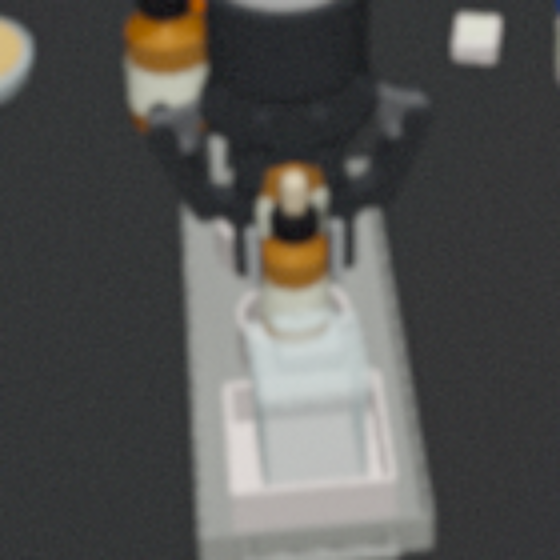

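The bottle is centred over the small well and just entering it. Lowering slowly.

Emit:
{"method": "move_arm", "body": {
  "motion": "0 0 -0.3 0 0 0;0 0 -0.7 0 0 0;0 0 -1 0 0 0;0 0 -1.3 0 0 0;0 0 -1.4 0 0 0;0 0 -1.4 0 0 0;0 0 -1.4 0 0 0"
}}

```text
time: 31.32
tool_pos: [521.3, 274.2, 37.2]
tcp_rot: [-90.0, 0.0, -62.4]
ft_force: [0.3, -0.0, -1.1]
finger_gap: 32.6
```

Emit:
{"method": "move_arm", "body": {
  "motion": "0 0 -0.1 0 0 0;0 0 -0.2 0 0 0;0 0 -0.25 0 0 0;0 0 -0.3 0 0 0;0 0 -0.3 0 0 0"
}}

```text
time: 31.73
tool_pos: [521.5, 274.3, 34.7]
tcp_rot: [-90.0, -0.0, -62.4]
ft_force: [-0.4, -0.7, 2.3]
finger_gap: 32.8
```

Contact. Releasing, lifting and clearing away.

Emit:
{"method": "move_arm", "body": {
  "motion": "0 0 0 0 0 0;0 0 0 0 0 0;0 0 0 0 0 0;0 0 0 0 0 0;0 0 0 0 0 0;0 0 2 0 0 0;0 0 5 0 0 0;0 0 9 0 0 0;0 0 13 0 0 0;0 0 17 0 0 0",
  "fingers": 6
}}

```text
time: 32.57
tool_pos: [520.9, 274.0, 205.7]
tcp_rot: [-90.0, 0.0, -62.4]
ft_force: [-0.3, 0.3, 0.3]
finger_gap: 59.7
```

Emit:
{"method": "move_arm", "body": {
  "motion": "-1 -4 0 0 0 0;-3 -8 0 0 0 0;-5 -12 0 0 0 0;-7 -16 0 0 0 0;-8 -20 0 0 0 0;-9 -24 0 0 0 0;-10 -28 0 0 0 0;-10 -31 0 0 0 0;-10 -32 0 0 0 0;-10 -32 0 0 0 0"
}}

```text
time: 33.4
tool_pos: [421.3, -48.3, 204.5]
tcp_rot: [-90.0, -0.1, -62.7]
ft_force: [0.5, -0.4, -0.0]
finger_gap: 60.1
```

Run:
```python
from h import *
S=readout.sense();print(S['tool_pos'],S['ft_force'],S['time'])
d=snap('side');s=snap('top')
o=np.zeros((560,790,3),np.uint8);o[:390,:390]=cv2.resize(s['image'][120:276,150:306],(390,390));o[:,400:]=cv2.resize(d['image'][170:330,200:312],(390,560))
o[392:558,:200]=cv2.resize(s['image'][100:230,370:527],(200,166))
cv2.imwrite('pics/p11.png',o)
for n,p in dict(ds=(521.5,273.8,99),dl=(561,197.6,117),jar=(481.7,350,91),sl=(673.5,101.3,90)).items():
    a=np.array(proj(s,p));b=np.array(proj(d,p));print(n,(a-[150,120])*2.5,(b-[200,170])*3.5+[400,0])
```

```text
[421.28918477 -48.28274814 204.54237796] [ 0.52576599 -0.41795368 -0.01900657] 33.4
ds [155.29732271 202.8033764 ] [655.22238466 244.12262355]
dl [233.57310471 154.75644204] [643.70114607 131.94236551]
jar [ 74.84956685 248.60755384] [668.36929005 356.45029231]
sl [339.41328615  46.29096897] [545.39534306  57.25779051]
```

View pics/p11.png

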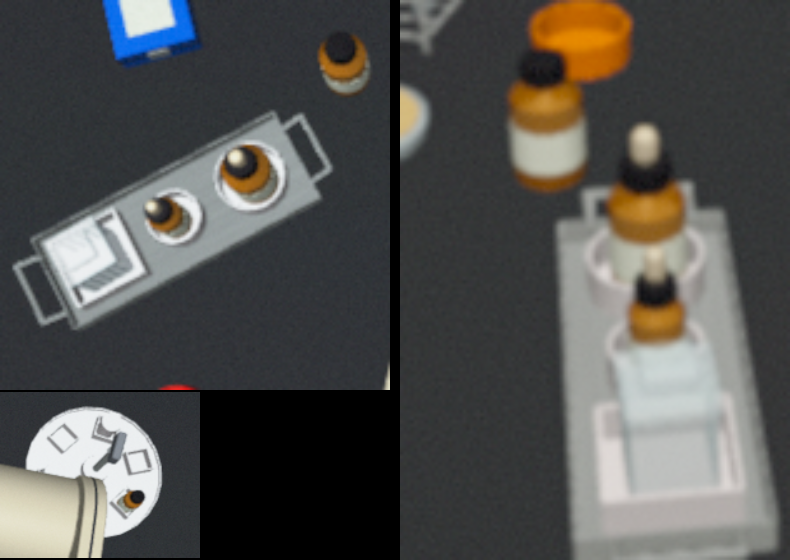

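```bash
python3 -c "
from bench import r
print(r.hand_in())"
```

```text
the job is handed in; nothing more can be done
None
```

I stood the jar, the large dropping bottle and the small dropping bottle in their wells and handed the job in at about 33 s of the 128 s allowed. The hand-in gave no verdict.

- **Carousel:** I turned it about 184° by its handle. That brought the small dropping bottle to within about 5° of the front, still standing in its pocket, and I lifted it out there.
- **Last pictures, top and side:** All three stand upright in their own wells, about 3 mm or less from where I expected their tops. The jar could only be judged roughly by eye because it is clear glass.
- **Flat-capped bottles:** The large one stands where it started. The small one is upright in its carousel pocket.
- **Arm:** It is parked clear of everything with almost no wrist force. The highest wrist force I read was about 22 N, while turning the carousel.

No check failed or disagreed.

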